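# Slide a blank sign out over the end of a display ledge

## Robot

A 7-joint arm with a two-finger parallel gripper is mounted at the origin on the work surface. World frame = base frame: x ahead of the robot, y to its left, z up, the work surface at z = 0. Lengths are in mm, angles in rad, forces in N, time in s.
With the tool pointing down it reaches from about 400 to 875 mm from the base axis. Payload 4.4 kg.
Tool frame: the origin (TCP) lies at the very end of the fingers, on their centre line; the grasp point (between the pads) lies 19 mm behind it; z points along the fingers, x is the direction in which the jaws open and shut, and the axes are right-handed (so a half turn about z gives the same grasp; the last joint's range is limited). The gripper opens to 85 mm and grips with 20 to 120 N. Pads are 22 mm wide; open, the fingers measure 114 mm over their backs; the gripper's body (76 mm by 85 mm) begins 54 mm behind the grasp point. The pads swing forward as they close: fully open they stand 13 mm farther back than shut.
Start: joints at [1.205, 0.628, 0.038, 1.517, -0.027, 0.996, -0.02], TCP at [191.992, -621.013, 231.313] pointing down, gripper open.
Joint ranges: [-3.06, 3.06], [-0.37, 2.12], [-1.25, 1.32], [0.18, 2.47], [-1.1, 4.24], [0.23, 1.98], [-2.94, 2.94]. Speed limits (rad/s): [2.57, 2.57, 3.14, 3.14, 3.14, 3.14, 3.14].

## Interface

Orientations are given as [roll, pitch, yaw] about the fixed x, y, z axes, in that order (R = Rz(yaw) Ry(pitch) Rx(roll)).
In Python, from cell import telemetry, get_image, get_calibration, ctrl gives the robot as it stands. The module is installed in compiled form; this text tells all that it offers.
- The arm moves only by the tool arm_command, never from a script. Its arguments are lists of equal length, an entry for each row: "rot": the turn, a rotation vector about the world's x, y, z in degrees, a list of three; "slide": the shift along the world's x, y, z in mm, a list of three; "gripper": the finger opening in mm, from 0 to 85.4. A call has 1 to 5 rows; each row shifts and turns the pose as measured when the row begins; what a row does not reach is not made up. A row lasts 1/12 s, in which the tool goes at most 41.7 mm and 7.16 degrees, less where a joint would pass 70% of its speed; a pose out of reach is approached as far as the arm can. A call with a gripper value outside its range is refused whole. The fingers move at their own pace and stop on an object; the grip force is fixed at half the most. Time passes only in rows, so rows that do not move let the fingers close. It gives the time, the measured TCP pose, the force and the opening at its end, in the units of the state.
- telemetry.read_state(): the state, without advancing time (a new reading comes with each control period).
- get_image(name): name is "scene" or "top" or "wrist"; returns (picture, depth): 384x512x3 uint8, red, green, blue; 384x512 float32, mm along the optical axis (not along the pixel's ray), 0 where there is no reading.
- get_calibration(name): a dict with "fx", "fy", "cx", "cy" (pixels), "xyz" and "attitude" of the camera in the world. Camera axes: x right, y up, looking along -z (the intrinsics and any distortion apply to the point x, -y, -z); pixel columns grow to the right and rows downward; lengths in mm; the calibration is good to about 2 mm. A picture is of the moment at which its call begins: read the wrist's pose just before it. get_calibration takes no time and is no camera call; for the wrist camera it gives the pose at the moment of the call.
- ctrl.finish_job(): hands the job in, once; it reports no verdict.
The state is a dict: "clock": time; "qpos": joint angles; "qd": joint speeds; "tau": joint torques, N m; "eef_pos": TCP position; "tool_rot": TCP orientation; "force": force on the tool from outside, world axes, zero at the start; "torque": the same for the moment, N m; "width": finger opening in mm.
Only numpy, scipy, OpenCV 4.12 (cv2) and the standard library are available. Lean on these libraries where they do the work, as an engineer would, in place of code of your own. Each camera call takes 0.05 s, during which the arm holds its last target.

## Task

On the wooden display step, push the flat blue sign along the ledge, towards its yellow end, until the whole yellow band hangs out past the end of the ledge so that a customer can see and catch its edge, with no more than a third of the sign's length sticking out. Only push it with the fingers, never lift it, and leave it lying flat, square with the ledge and not sticking out over the ledge's front, with the fingers clear. Do not disturb the jar, the candlestick or the mug.

Things in the scene. Friction and masses are not known exactly. Their poses are not given: they have to be found in the camera images.
- step: Fixed wooden display step, 260 (x) by 440 (y) by 60 mm high, on the table; its flat top is the ledge. Origin: centre of its underside; y along its length, -x is its front, nearest the robot. A dark strip 12 mm wide, 10 mm high runs the full length of the top, centred at x = +14 mm. The sign lies in front of the strip (x -130 to +8 mm), jar and candlestick behind it.
- ledge_end (a point): The point on the step's top edge at its +y end, at x = -61 mm in the step's frame (the middle of the sign's lane), 60 mm above the table. Axes as the step's: y points along the ledge and out over the end, x to the back, z up. The sign must be pushed out past this end.
- sign: Loose flat plate, blue with a white panel and a yellow band 30 mm long across its +y end; 100 mm wide (x), 180 mm long (y), 6 mm thick, about 220 g, evenly spread. It lies flat on the ledge in front of the strip, yellow end towards ledge_end, and slides with dry friction. Origin: centre of its underside; y along its length to the yellow end.
- sign_lead (a point): Middle of the sign's leading (yellow) end face, half-way up its thickness, 90 mm from its centre along its y. Its distance past ledge_end along the ledge is the overhang. Axes as the sign's.
- sign_trail (a point): Middle of the sign's trailing (blue) end face, half-way up its thickness (3 mm), 90 mm from its centre along its -y: the face to push on. The ledge behind it is bare. Axes as the sign's.
- jar: Loose squat green glass jar with brass-coloured lid, 58 mm diameter, 75 mm high, standing on the ledge behind the strip; leave alone. Origin at the centre of its underside.
- candlestick: Loose brass candlestick, 60 mm diameter foot, 66 mm high, standing on the ledge behind the strip; leave alone. Origin at the centre of its underside.
- mug: Loose blue mug, 76 mm diameter, 85 mm high, with a side handle, standing on the table beyond the +y end of the step and farther back than the sign's lane; leave alone. Origin at the centre of its underside.
Not all that is in view belongs to the job. There is more than one size of the sign; the one meant has the size given above.

How it is judged:
By the outcome, as a careful person would: the job done as asked, in the order asked, and still so for the second after the job is handed in, with the robot touching nothing.
It also fails if it takes over 40 s, if anything falls off the work surface, if the arm or the gripper's body presses on something with over 40 N, if the wrist force passes 120 N, or if a joint passes its speed limit or range.

## Working session

There is one attempt and no reset: what is moved stays moved. The work goes in short steps, Python scripts to look and compute and a tool call to move; the robot and the scene stay as the last step left them, time stands still between calls to the robot, and variables do not carry over. Pictures are saved under pics/ and viewed, and the job is handed in when it is done.

Besides the shell and the picture viewer there is one more tool, called after "Call:" as name(argument=value, ...) on one line, values as JSON. arm_command: Moves the arm, as the interface text tells. Its arguments: {"type":"object","properties":{"rot":{"type":"array"},"slide":{"type":"array"},"gripper":{"type":"array"}},"required":["rot","slide","gripper"]}

```bash
mkdir -p pics; cat > h.py <<'E'
from cell import telemetry, get_image, get_calibration, ctrl
import numpy as np, cv2
E
python3 - <<'E'
from h import *
for n in ("scene","top"):
    c=get_calibration(n); im,d=get_image(n)
    np.savez(f"{n}0.npz",im=im,d=d); print(n,c)
    cv2.imwrite(f"pics/{n}0.png",cv2.resize(im[:,:,::-1],(800,600)))
print(telemetry.read_state())
E
```

```text
scene {'fx': 401.39085948760646, 'fy': 401.39085948760646, 'cx': 251.45116283753904, 'cy': 195.24604809476597, 'xyz': array([1109.3820321 ,  656.91376741,  771.24433517]), 'attitude': array([0.89021705, 0.02107062, 2.42228799])}
top {'fx': 408.6217900080167, 'fy': 408.6217900080167, 'cx': 253.30759598574565, 'cy': 192.1512194769463, 'xyz': array([ 281.84289909,  -41.84981062, 1286.64123719]), 'attitude': array([ 0.20969594, -0.00205639, -1.57532813])}
{'clock': 0.1, 'qpos': array([ 1.20519609,  0.62923842,  0.0384637 ,  1.51825626, -0.02700783,
        0.99629519, -0.01999974]), 'qd': array([-0.00235039, -0.00155456, -0.00013446, -0.00226037,  0.00010259,
        0.00031701,  0.0005741 ]), 'tau': array([ 3.33465265e-03, -5.64531720e+01,  1.23053994e+00, -1.93974030e+01,
        1.12402762e-02,  5.43773873e-03, -2.18463967e-06]), 'eef_pos': array([ 191.82275626, -620.47469573,  230.494999  ]), 'tool_rot': array([ 3.14157232e+00,  1.67866867e-03, -1.27101516e+00]), 'force': array([-0.54325459, -0.16130076, -0.41094244]), 'torque': array([ 0.02557588, -0.04210591,  0.04701027]), 'width': 85.12325953856873}
```

View pics/scene0.png

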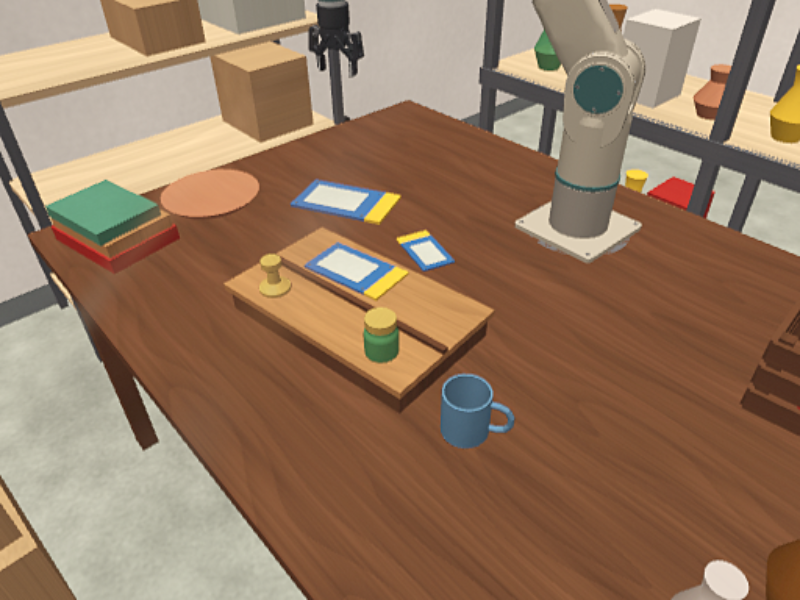

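View pics/top0.png

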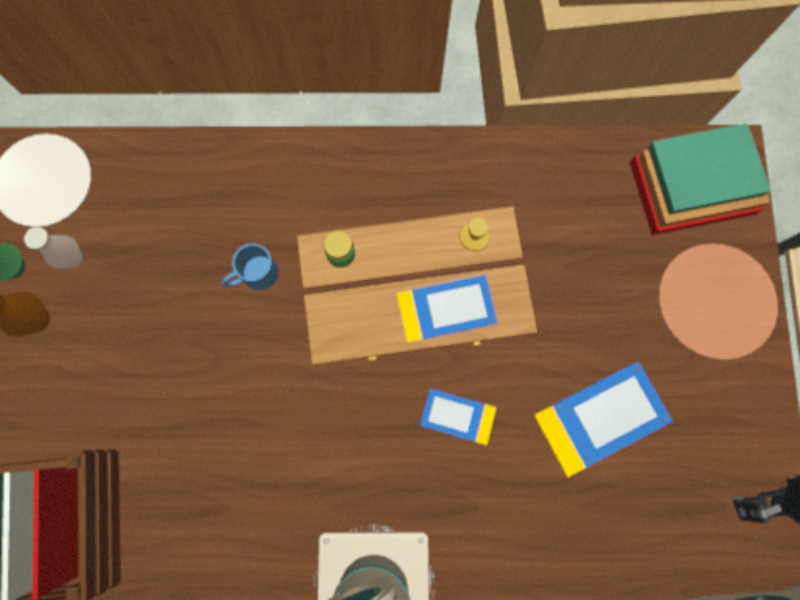

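The sign on the step is at about (447,308) in the top view, with its yellow end to the left (+y). Larger and smaller look-alikes lie on the table. I'll enlarge this area.

```bash
python3 - <<'E'
from h import *
im=np.load("top0.npz")['im']
c=im[125:245,185:350]
cv2.imwrite("pics/topc.png",cv2.resize(c[:,:,::-1],None,fx=4.8,fy=4.8,interpolation=cv2.INTER_CUBIC))
E
```

```text
(no output)
```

View pics/topc.png

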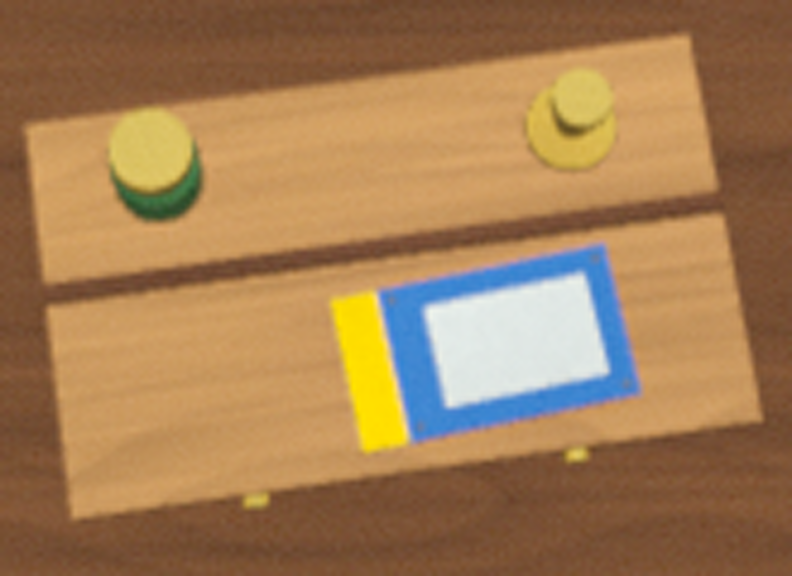

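```bash
cat >> h.py <<'E'
from scipy.spatial.transform import Rotation as Ro
def ray(cal,uv,z):
    uv=np.atleast_2d(np.array(uv,float))
    d=np.c_[(uv[:,0]-cal['cx'])/cal['fx'],-(uv[:,1]-cal['cy'])/cal['fy'],-np.ones(len(uv))]
    d=d@Ro.from_euler('xyz',cal['attitude']).as_matrix().T
    o=np.array(cal['xyz']); s=(z-o[2])/d[:,2]
    return o+d*s[:,None]
def ang(p,q): 
    d=np.subtract(q,p); return np.degrees(np.arctan2(d[1],d[0]))
E
python3 - <<'E'
from h import *
c=get_calibration("top")
f=lambda L:(np.array(L)+.5)/4.8-.5+np.array([185,125])
S=ray(c,f([(72,519),(762,420),(690,37),(27,125)]),60)
G=ray(c,f([(362,453),(640,393),(605,246),(332,300)]),66)
np.set_printoptions(precision=1,suppress=True)
for P in (S,G):
    print(P); n=[np.linalg.norm(P[i]-P[(i+1)%4]) for i in range(4)]; print(n,P.mean(0))
    print([ang(P[1],P[0]),ang(P[2],P[3]),ang(P[0],P[3])+90,ang(P[1],P[2])+90])
print(ray(c,f([(155,195),(570,130)]),62), ray(c,[(258/1.5625,277/1.5625)],20))
d=np.load("top0.npz")['d']
# depth check heights
Rm=Ro.from_euler('xyz',c['attitude']).as_matrix()
for (u,v) in [(240,205),(290,197),(300,160),(280,240)]:
    z=d[v,u]; p=np.array([(u-c['cx'])/c['fx']*z,-(v-c['cy'])/c['fy']*z,-z]); print(c['xyz']+Rm@p)
E
```

```text
[[ 418.9  116.4   60. ]
 [ 479.8 -318.9   60. ]
 [ 735.8 -284.3   60. ]
 [ 676.8  151.6   60. ]]
[np.float64(439.53483630117074), np.float64(258.3571019476105), np.float64(439.8918064809487), np.float64(260.27918757668)] [577.8 -83.8  60. ]
[np.float64(97.96209667783417), np.float64(97.71157195395783), np.float64(97.78843141409214), np.float64(97.7089062291275)]
[[ 458.9  -65.4   66. ]
 [ 496.4 -241.3   66. ]
 [ 592.2 -222.4   66. ]
 [ 557.4  -47.    66. ]]
[np.float64(179.8882932976407), np.float64(97.68283661453722), np.float64(178.83382855615503), np.float64(100.19240263548325)] [ 526.2 -144.    66. ]
[np.float64(102.02469115015627), np.float64(101.22750512696228), np.float64(100.55696788352333), np.float64(101.14803936283887)]
[[ 628.4   67.2   62. ]
 [ 671.3 -202.8   62. ]] [[601.1 235.6  20. ]]
[502.9  -4.8  60.4]
[ 526.1 -157.3   65.6]
[ 644.8 -191.7   60.5]
[ 402.6 -129.6   -9.8]
```

Call:
arm_command(rot=[[0,0,6],[0,0,6],[0,0,6],[0,0,6],[0,0,6]], slide=[[25,26,0],[25,26,0],[25,26,0],[25,26,0],[25,26,0]], gripper=[60,60,60,60,60])

```text
clock: 0.52
eef_pos: [308.5, -492.2, 227.5]
tool_rot: [3.133, 0.003, -0.745]
force: [-0.3, -0.9, -0.2]
width: 60.1
```

Call:
arm_command(rot=[[0,0,6],[0,0,6],[0,0,6],[0,0,6],[0,0,6]], slide=[[25,26,0],[25,26,0],[25,26,0],[25,26,0],[25,26,0]], gripper=[60,60,60,60,60])

```text
clock: 0.93
eef_pos: [436.8, -354.3, 226.3]
tool_rot: [3.133, 0.006, -0.196]
force: [1.0, 0.6, -0.2]
width: 60.0
```

Call:
arm_command(rot=[[0,0,4.5],[0,0,4.5],[0,0,4.5],[0,0,4.5],[0,0,0]], slide=[[26,23,0],[26,23,0],[26,23,0],[26,23,0],[0,0,0]], gripper=[60,60,60,60,60])

```text
clock: 1.35
eef_pos: [549.7, -247.5, 225.5]
tool_rot: [3.139, 0.003, 0.15]
force: [0.8, 0.2, 0.0]
width: 60.0
```

```bash
python3 - <<'E'
from h import *
s=telemetry.read_state(); print(s['eef_pos'],s['tool_rot'],s['force'])
c=get_calibration("wrist"); print(c)
im,d=get_image("wrist"); np.savez("w0.npz",im=im,d=d)
cv2.imwrite("pics/w0.png",cv2.resize(im[:,:,::-1],(800,600)))
E
```

```text
[ 549.69439917 -247.51604149  225.4934748 ] [3.13907948 0.00322147 0.15008742] [0.84317062 0.17473287 0.01946654]
{'fx': 342.8784024951479, 'fy': 342.8784024951479, 'cx': 255.2209801130566, 'cy': 190.87972771370772, 'xyz': array([ 538.83426489, -169.59018578,  367.50349868]), 'attitude': array([-0.31262072,  0.00319494,  0.14904827])}
```

View pics/w0.png

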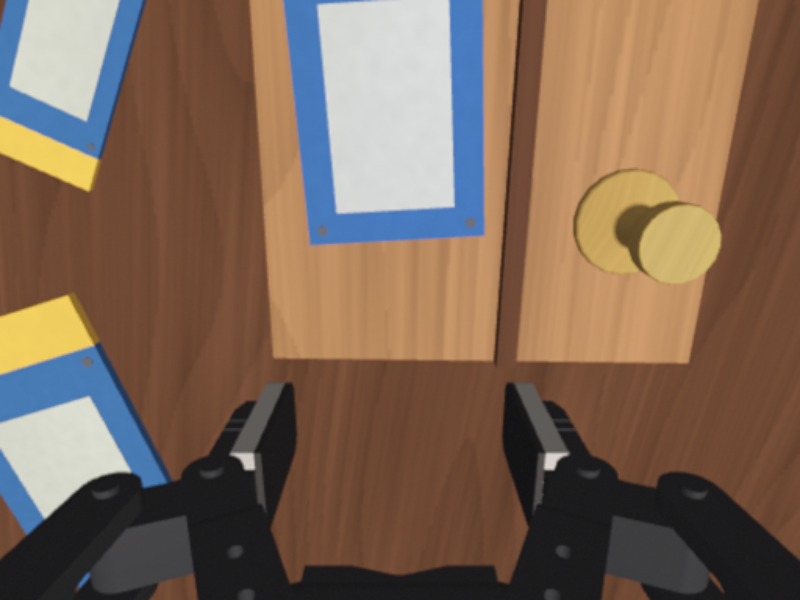

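The wrist view shows the sign's trailing edge from (312,244) to (484,235). The ledge's near end is at row ~358, and the fingertips are at (280,385) and (520,385).

```bash
cat >> h.py <<'E'
A=np.radians(7.8); SC=np.array([577.8,-83.8])
def step(P):
    P=np.atleast_2d(P)[:,:2]-SC
    return np.c_[P@[np.cos(A),np.sin(A)],P@[-np.sin(A),np.cos(A)]]
E
python3 - <<'E'
from h import *
np.set_printoptions(precision=1,suppress=True)
c=get_calibration("wrist"); k=512/800
P=ray(c,np.array([(312,244),(484,235)])*k,66); print(P,step(P),ang(*P))
Q=ray(c,np.array([(274,358),(494,361),(517,361),(690,362)])*k,60); print(Q,step(Q),ang(Q[0],Q[3]))
print(step([549.7,-247.5]))
d=np.load("w0.npz")['d']
for u,v in [(280,390),(285,400),(515,390)]:
  u,v=int(u*k),int(v*k);z=d[v,u];p=np.array([(u-c['cx'])/c['fx']*z,-(v-c['cy'])/c['fy']*z,-z]); 
  p=c['xyz']+Ro.from_euler('xyz',c['attitude']).apply(p);print(z,p,step(p))
E
```

```text
[[ 495.1 -244.3   66. ]
 [ 591.4 -224.9   66. ]] [[-103.7 -147.7]
 [  -5.7 -141.6]] 11.38284772488961
[[ 477.5 -321.6   60. ]
 [ 614.  -303.4   60. ]
 [ 628.2 -301.3   60. ]
 [ 735.  -286.2   60. ]] [[-131.7 -222. ]
 [   6.1 -222.5]
 [  20.4 -222.3]
 [ 128.3 -221.8]] 7.838255748638923
[[ -50.1 -158.4]]
142.51904 [ 514.3 -243.2  239.1] [[ -84.5 -149.3]]
139.70676 [ 516.4 -244.3  242.5] [[ -82.7 -150.7]]
143.38461 [ 576.3 -234.6  237.9] [[ -22.  -149.2]]
```

Call:
arm_command(rot=[[0,0,-0.8],[0,0,0],[0,0,0],[0,0,0],[0,0,0]], slide=[[-5,-15,0],[0,0,-38],[0,0,-38],[0,0,-38],[0,0,-30]], gripper=[60,60,60,60,60])

```text
clock: 1.82
eef_pos: [541.5, -278.9, 83.8]
tool_rot: [3.122, -0.004, 0.117]
force: [-0.7, 0.5, 0.4]
width: 60.1
```

Call:
arm_command(rot=[[0,0,0],[0,0,0]], slide=[[0,0,-8],[0,0,0]], gripper=[60,60])

```text
clock: 1.98
eef_pos: [533.4, -283.1, 69.1]
tool_rot: [3.125, 0.01, 0.11]
force: [0.7, -0.5, -0.2]
width: 59.8
```

```bash
python3 - <<'E'
from h import *
s=telemetry.read_state(); print(s['eef_pos'],s['tool_rot'],s['force'],step(s['eef_pos']))
im,d=get_image("wrist"); np.savez("w1.npz",im=im,d=d)
cv2.imwrite("pics/w1.png",cv2.resize(im[:,:,::-1],(800,600)))
E
```

```text
[ 533.38775365 -283.06634406   69.12222254] [3.12541184 0.00954793 0.10970206] [ 0.66345902 -0.50583399 -0.2457248 ] [[ -71.04488312 -191.39526662]]
```

View pics/w1.png

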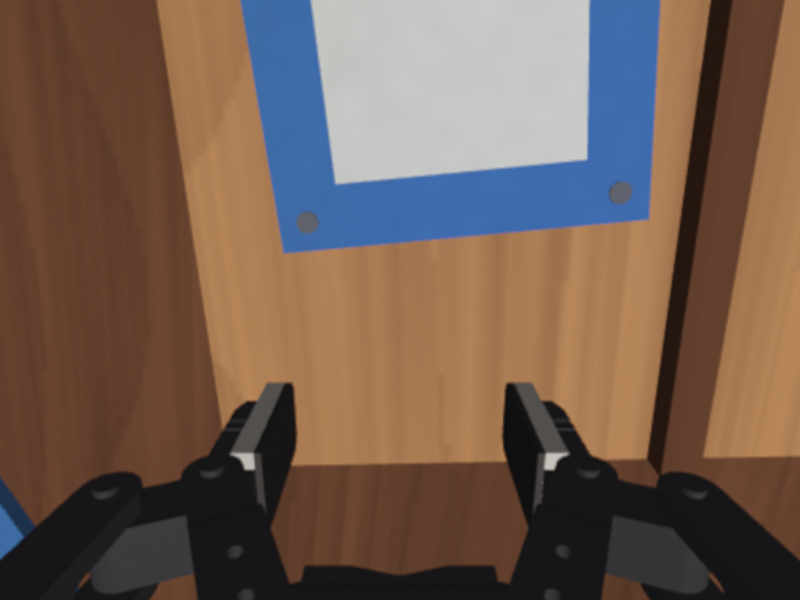

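```bash
cat >> h.py <<'E'
def delta(x,y,z,yaw=7.8):
    s=telemetry.read_state(); R=Ro.from_euler('xyz',s['tool_rot']); T=Ro.from_euler('xyz',[np.pi,0,np.radians(yaw)])
    w=SC+x*np.array([np.cos(A),np.sin(A)])+y*np.array([-np.sin(A),np.cos(A)])
    print('step now',step(s['eef_pos']).round(1),s['eef_pos'].round(1),s['tool_rot'].round(4),'F',s['force'].round(1),'t',s['clock'])
    print('rot',(T*R.inv()).as_rotvec(degrees=True).round(2),'slide',(np.r_[w,z]-s['eef_pos']).round(1))
E
python3 -c "
from h import *
delta(-57,-172,66)"
```

```text
step now [[ -71.2 -191.9]] [ 533.3 -283.6   69.9] [3.1248 0.0095 0.1091] F [-0.6 -0.1  0.3] t 2.0333
rot [ 1.02 -0.42  1.54] slide [11.4 21.6 -3.9]
```

Call:
arm_command(rot=[[0.5,-0.2,0.8],[0.5,-0.2,0.7],[0,0,0],[0,0,0]], slide=[[6,11,-2],[5,10,-2],[0,0,0],[0,0,0]], gripper=[60,60,60,60])

```text
clock: 2.37
eef_pos: [548.3, -264.0, 71.7]
tool_rot: [3.137, -0.009, 0.134]
force: [-0.3, -0.6, 0.4]
width: 60.1
```

```bash
python3 -c "
from h import *
delta(-57,-172,62)"
```

```text
step now [[ -53.7 -174.5]] [ 548.3 -264.    71.7] [ 3.1375 -0.0086  0.1344] F [-0.3 -0.6  0.4] t 2.3667
rot [0.17 0.52 0.1 ] slide [-3.6  2.  -9.7]
```

Call:
arm_command(rot=[[0,0.5,0],[0,0,0],[0,0,0]], slide=[[-3,2,-5],[0,0,-4],[0,0,0]], gripper=[60,60,60])

```text
clock: 2.62
eef_pos: [547.5, -261.5, 65.0]
tool_rot: [3.136, -0.004, 0.136]
force: [-0.3, 0.3, -0.4]
width: 60.2
```

Call:
arm_command(rot=[[0,0,0],[0,0,0]], slide=[[0,0,-3],[0,0,0]], gripper=[60,60])

```text
clock: 2.78
eef_pos: [547.4, -261.5, 61.7]
tool_rot: [3.136, -0.004, 0.136]
force: [0.6, 0.3, -0.4]
width: 59.7
```

```bash
python3 - <<'E'
from h import *
delta(-57,-172,60)
im,d=get_image("scene")
cv2.imwrite("pics/s1.png",cv2.resize(im[120:260,130:320][:,:,::-1],None,fx=4.2,fy=4.2,interpolation=cv2.INTER_CUBIC))
E
```

```text
step now [[ -54.2 -172. ]] [ 547.4 -261.5   61.7] [ 3.1359 -0.0039  0.1363] F [ 0.6  0.3 -0.4] t 2.7833
rot [ 0.29  0.27 -0.01] slide [-2.7 -0.4 -1.7]
```

View pics/s1.png

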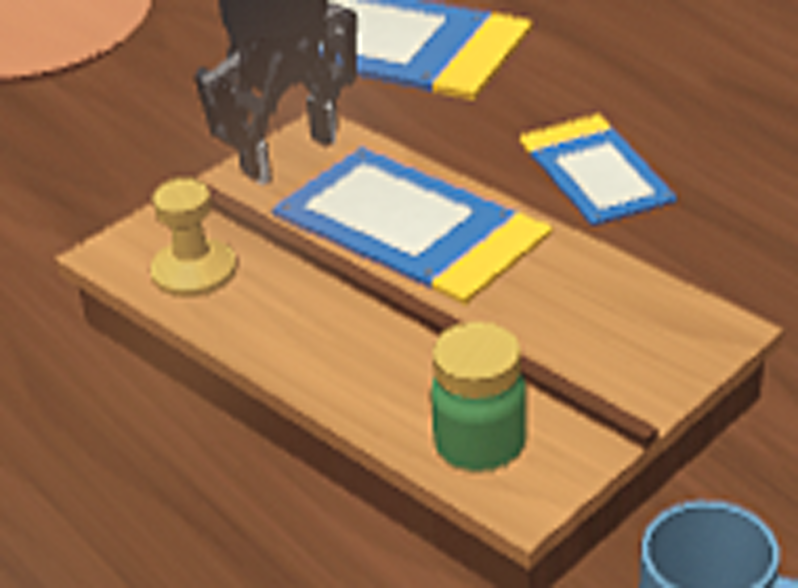

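The fingers are behind the sign's trailing face and haven't touched anything yet. I'll keep lowering until they do.

Call:
arm_command(rot=[[0.3,0.3,0],[0,0,0]], slide=[[-2,0,-3],[0,0,0]], gripper=[60,60])

```text
clock: 3.0
eef_pos: [545.3, -261.7, 58.7]
tool_rot: [-3.141, 0.001, 0.136]
force: [-1.0, 0.2, 0.2]
width: 59.8
```

Call:
arm_command(rot=[[0,0,0],[0,0,0]], slide=[[0,0,-2],[0,0,0]], gripper=[60,60])

```text
clock: 3.17
eef_pos: [545.1, -262.0, 56.2]
tool_rot: [-3.141, 0.001, 0.136]
force: [0.1, -0.6, -0.3]
width: 60.0
```

Call:
arm_command(rot=[[0,0,0],[0,0,0]], slide=[[0,0,-2],[0,0,0]], gripper=[60,60])

```text
clock: 3.33
eef_pos: [545.7, -262.3, 55.3]
tool_rot: [3.141, 0.0, 0.135]
force: [0.6, -0.1, 0.0]
width: 60.1
```

Call:
arm_command(rot=[[0,0,0],[0,0,0]], slide=[[0,0,-1.5],[0,0,0]], gripper=[60,60])

```text
clock: 3.5
eef_pos: [546.2, -262.5, 55.5]
tool_rot: [3.14, -0.001, 0.135]
force: [-0.0, 0.4, 0.4]
width: 60.0
```

Call:
arm_command(rot=[[0,0,0],[0,0,0]], slide=[[0,0,-1.5],[0,0,0]], gripper=[60,60])

```text
clock: 3.67
eef_pos: [546.7, -262.7, 55.3]
tool_rot: [3.139, -0.002, 0.135]
force: [0.1, 0.1, 0.4]
width: 60.0
```

Call:
arm_command(rot=[[0,0,0]], slide=[[0,0,-3]], gripper=[60])

```text
clock: 3.75
eef_pos: [547.0, -262.8, 54.8]
tool_rot: [3.138, -0.002, 0.135]
force: [-10.0, 3.7, 47.3]
width: 60.2
```

```bash
python3 - <<'E'
from h import *
delta(-57,-172,57)
im,d=get_image("wrist")
c=get_calibration("wrist")
vs,us=np.mgrid[225:300,100:420]
z=d[225:300,100:420]; p=np.stack([(us-c['cx'])/c['fx']*z,-(vs-c['cy'])/c['fy']*z,-z],-1).reshape(-1,3)
p=c['xyz']+Ro.from_euler('xyz',c['attitude']).apply(p)
zz=p[:,2].reshape(z.shape)
print(zz[::6,::20].round(0))
cv2.imwrite("pics/w2.png",cv2.resize(im[200:330,120:400][:,:,::-1],None,fx=2.8,fy=2.8,interpolation=cv2.INTER_CUBIC))
E
```

```text
step now [[ -54.8 -173.2]] [ 547.  -262.8   54.8] [ 3.1382e+00 -1.7000e-03  1.3480e-01] F [-10.    3.7  47.3] t 3.75
rot [0.18 0.13 0.08] slide [-2.3  0.9  2.2]
[[ 61.  61.  60.  59.  59.  60.  60.  59.  59.  59.  60.  60.  60.  60.
   61.  59.]
 [ 59.  60.  58.  59.  60.  60.  60.  60.  59.  60.  61.  59.  61.  59.
   60.  59.]
 [ 60.  60.  60.  60.  61.  60.  59.  60.  60.  59.  60.  60.  60.  60.
   59.  59.]
 [ 60.  60.  59.  60.  59.  60.  60.  59.  59.  60.  60.  61.  59.  60.
   60.  60.]
 [ 59.  60.  60.  60.  68.  60.  60.  60.  61.  60.  59.  59.  69.  59.
   61.  61.]
 [ 59.  60.  59.  59.  73.  59.  60.  60.  60.  60.  58.  60.  73.  61.
   60.  61.]
 [ 60.  60.  59.  70.  76.  59.  60.  60.  60.  60.  59.  60.  77.  71.
   59.  63.]
 [ 60.  60.  60.  82.  77.  61.  60.  60.  60.  60.  60.  59.  82.  76.
   59.  63.]
 [ 59.  59.  60.  87.  77.  59.  60.  60.  60.  60.  60.  59.  86.  81.
   60.  64.]
 [ 60.  58.  85.  91.  77.  59.  59.  61.  60.  60.  60.  60.  91.  84.
   60.  65.]
 [ 60.  60.  88.  94.  78.  60.  60.  60.  60.  60.  59.  60.  92.  95.
   60.  66.]
 [ 60.  60.  99.  97.  79.  61.  60.  61.  59.  59.  60.  59.  91.  97.
   60.  67.]
 [ 60. 102. 104.  98.  80.  60.  60.  60.  59.  60.  59.  60.  93. 103.
  105.  67.]]
```

View pics/w2.png

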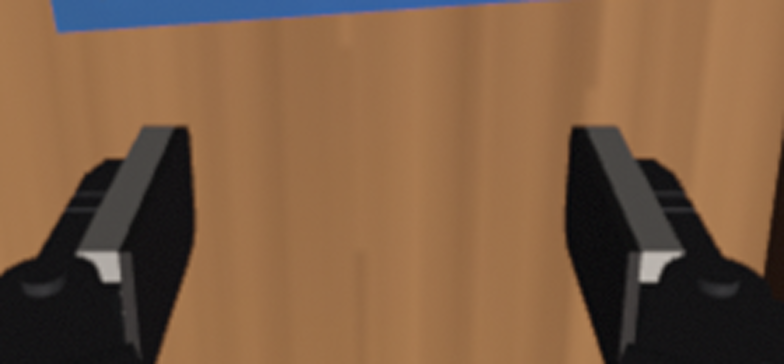

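Tip contact is at TCP z ≈ 55.3. I'll work at about 57.3, which puts the tips 2 mm above the ledge.

Call:
arm_command(rot=[[0.1,0.1,0],[0,0,0]], slide=[[-1,0,2.3],[0,0,0]], gripper=[60,60])

```text
clock: 3.97
eef_pos: [546.5, -263.0, 58.4]
tool_rot: [3.139, -0.002, 0.135]
force: [0.5, 0.4, 1.3]
width: 60.4
```

Call:
arm_command(rot=[[0,0,0],[0,0,0],[0,0,0]], slide=[[-1,5,0],[-1,5,0],[-0.5,3,0]], gripper=[60,60,60])

```text
clock: 4.22
eef_pos: [543.3, -249.7, 56.9]
tool_rot: [3.139, -0.001, 0.133]
force: [-1.0, 0.2, -0.6]
width: 59.8
```

```bash
python3 -c "
from h import *
delta(-57,-140,57.3)"
```

```text
step now [[ -56.7 -159.7]] [ 543.3 -249.7   56.9] [ 3.1392e+00 -1.0000e-03  1.3350e-01] F [-1.   0.2 -0.6] t 4.2167
rot [0.13 0.07 0.15] slide [-3.  19.5  0.4]
```

Call:
arm_command(rot=[[0.1,0,0.1],[0,0,0],[0,0,0],[0,0,0],[0,0,0]], slide=[[-0.8,5,0.1],[-0.8,5,0],[-0.8,5,0],[-0.8,5,0],[-0.8,5,0]], gripper=[60,60,60,60,60])

```text
clock: 4.63
eef_pos: [537.9, -223.6, 55.7]
tool_rot: [3.14, 0.001, 0.136]
force: [-0.3, -1.6, 0.7]
width: 60.1
```

```bash
python3 - <<'E'
from h import *
delta(-57,-110,57.3)
im,d=get_image("wrist")
cv2.imwrite("pics/w3.png",cv2.resize(im[:,:,::-1],(800,600)))
E
```

```text
step now [[ -58.5 -133.1]] [ 537.9 -223.6   55.7] [3.1398e+00 1.0000e-03 1.3560e-01] F [-0.3 -1.6  0.7] t 4.6333
rot [ 0.11 -0.04  0.03] slide [-1.7 23.1  1.6]
```

View pics/w3.png

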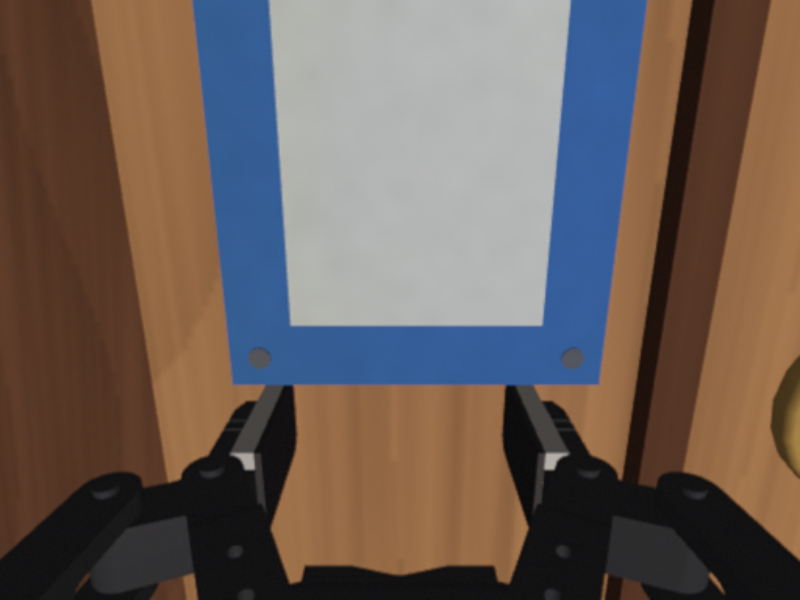

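The sign is now square against both fingers: its trailing edge is level at row 384 and touches both tips. I'll push on in increments.

Call:
arm_command(rot=[[0,0,0],[0,0,0],[0,0,0],[0,0,0],[0,0,0]], slide=[[-0.9,7,1.2],[-0.9,8,0.4],[-0.9,8,0.4],[-0.9,8,0.4],[-0.9,8,0.4]], gripper=[60,60,60,60,60])

```text
clock: 5.1
eef_pos: [532.7, -179.5, 58.3]
tool_rot: [-3.142, 0.001, 0.135]
force: [0.0, -1.2, 1.1]
width: 59.9
```

```bash
python3 -c "
from h import *
delta(-57,-50,57.3)"
```

```text
step now [[-57.7 -88.7]] [ 532.7 -179.5   58.3] [-3.1415e+00  1.2000e-03  1.3530e-01] F [ 0.  -1.2  1.1] t 5.1
rot [ 0.01 -0.07  0.05] slide [-4.6 38.4 -1. ]
```

Call:
arm_command(rot=[[0,0,0],[0,0,0],[0,0,0],[0,0,0],[0,0,0]], slide=[[-1,8,-0.8],[-1,8,0],[-1,8,0],[-1,8,0],[-1,8,0]], gripper=[60,60,60,60,60])

```text
clock: 5.52
eef_pos: [528.1, -135.5, 58.5]
tool_rot: [3.14, -0.001, 0.136]
force: [-0.3, -1.0, 0.9]
width: 59.9
```

```bash
python3 -c "
from h import *
delta(-57,0,57.3)"
```

```text
step now [[-56.3 -44.5]] [ 528.1 -135.5   58.5] [ 3.140e+00 -9.000e-04  1.357e-01] F [-0.3 -1.   0.9] t 5.5167
rot [0.08 0.06 0.03] slide [-6.7 44.  -1.2]
```

Call:
arm_command(rot=[[0.1,0.1,0],[0,0,0],[0,0,0],[0,0,0],[0,0,0]], slide=[[-1.2,8,-1.2],[-1.2,8,-0.3],[-1.2,8,-0.3],[-1.2,8,-0.2],[-1.2,8,-0.2]], gripper=[60,60,60,60,60])

```text
clock: 5.93
eef_pos: [523.8, -95.3, 58.3]
tool_rot: [3.136, -0.004, 0.133]
force: [0.4, -3.4, 4.0]
width: 60.1
```

```bash
python3 - <<'E'
from h import *
delta(-57,40,57.3)
im,d=get_image("wrist")
cv2.imwrite("pics/w4.png",cv2.resize(im[:,:,::-1],(800,600)))
E
```

```text
step now [[-55.  -4.]] [523.8 -95.3  58.3] [ 3.1362 -0.0037  0.1334] F [ 0.4 -3.4  4. ] t 5.9333
rot [0.28 0.25 0.16] slide [-7.9 43.4 -1. ]
```

View pics/w4.png

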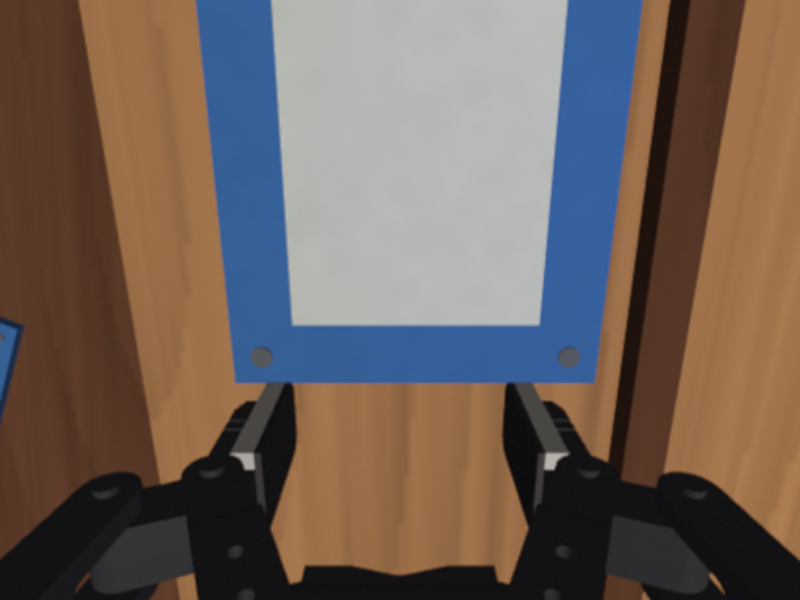

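Call:
arm_command(rot=[[0.2,0.2,0.2],[0.1,0,0],[0,0,0],[0,0,0],[0,0,0]], slide=[[-1.6,8,-0.5],[-1.6,8,-0.2],[-1.6,8,-0.2],[-1.6,8,-0.2],[-1.6,8,0]], gripper=[60,60,60,60,60])

```text
clock: 6.4
eef_pos: [517.0, -54.4, 58.3]
tool_rot: [3.139, -0.004, 0.136]
force: [-0.0, -3.7, 4.0]
width: 60.1
```

```bash
python3 -c "
from h import *
delta(-57,72,57.3)"
```

```text
step now [[-56.3  37.4]] [517.  -54.4  58.3] [ 3.1389 -0.0035  0.1356] F [-0.  -3.7  4. ] t 6.4
rot [0.12 0.22 0.03] slide [-5.4 34.2 -1. ]
```

Call:
arm_command(rot=[[0.1,0.2,0],[0,0,0],[0,0,0],[0,0,0]], slide=[[-1.2,7,-0.5],[-1.2,7,-0.2],[-1,6,0],[0,0,0]], gripper=[60,60,60,60])

```text
clock: 6.73
eef_pos: [513.5, -32.0, 58.3]
tool_rot: [3.14, -0.001, 0.136]
force: [0.2, -0.1, 2.4]
width: 60.2
```

```bash
python3 - <<'E'
from h import *
delta(-57,72,57.3)
im,d=get_image("top"); c=get_calibration("wrist"); im2,_=get_image("wrist")
cv2.imwrite("pics/t2.png",cv2.resize(im[150:250,160:300][:,:,::-1],None,fx=5.5,fy=5.5,interpolation=cv2.INTER_CUBIC))
cv2.imwrite("pics/w5.png",cv2.resize(im2[:,:,::-1],(800,600)))
np.set_printoptions(precision=1,suppress=True)
E
```

```text
step now [[-56.6  60. ]] [513.5 -32.   58.3] [ 3.1402e+00 -9.0000e-04  1.3640e-01] F [ 0.2 -0.1  2.4] t 6.7333
rot [ 0.07  0.06 -0.02] slide [-2.  11.8 -1. ]
```

View pics/t2.png

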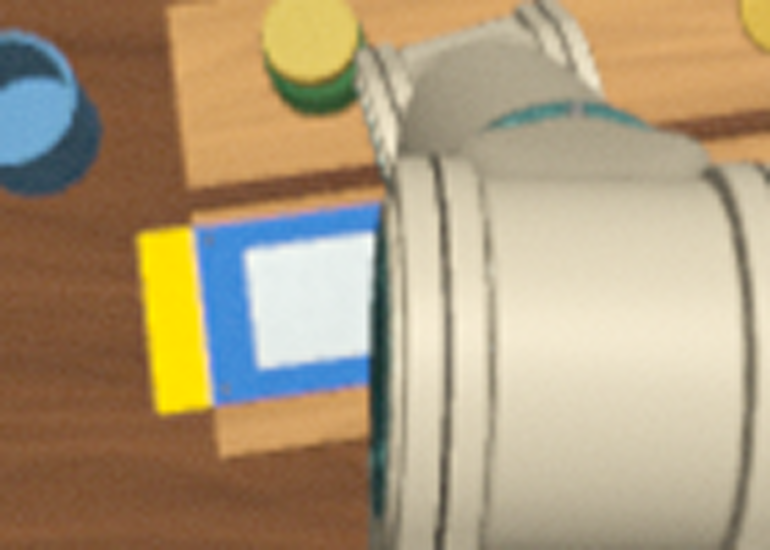

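View pics/w5.png

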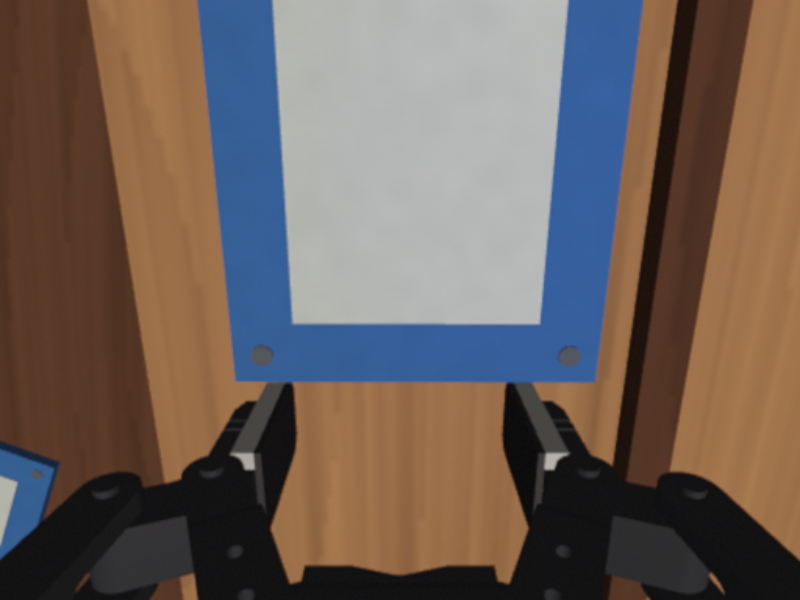

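In the top view the yellow band has its corners at (137,233) and (158,414) and is just about past the ledge end. Measuring it now.

```bash
python3 - <<'E'
from h import *
np.set_printoptions(precision=1,suppress=True)
c=get_calibration("top")
f=lambda L:(np.array(L)+.5)/5.5-.5+np.array([160,150])
print(step(ray(c,f([(137,233),(158,414),(194,228),(213,405)]),66)),step(ray(c,f([(168,8),(221,458),(188,187),(194,215)]),60)))
w=get_calibration("wrist")
print(step(ray(w,np.array([(235,381),(595,381)])*.64,66)))
E
```

```text
[[  -0.7  250.8]
 [-102.8  250.1]
 [  -2.3  219.1]
 [-102.1  219.8]] [[ 128.7  220.3]
 [-130.7  219.4]
 [  23.   220.5]
 [   6.5  219. ]]
[[-101.7   70.8]
 [  -2.1   70.7]]
```

Overhang is about 30.5 mm and the sign is square. I'll push about 13 mm more.

Call:
arm_command(rot=[[0,0,0],[0,0,0],[0,0,0],[0,0,0]], slide=[[-0.7,5,-0.5],[-0.7,5,0],[-0.5,3,0],[0,0,0]], gripper=[60,60,60,60])

```text
clock: 7.17
eef_pos: [510.1, -18.6, 56.3]
tool_rot: [3.141, 0.002, 0.135]
force: [0.9, -1.3, 1.7]
width: 60.2
```

Call:
arm_command(rot=[[0,0,0],[0,0,0],[0,0,0],[0,0,0]], slide=[[1,-8,0],[2,-12,1],[0,0,30],[0,0,35]], gripper=[60,60,60,60])

```text
clock: 7.5
eef_pos: [507.2, -39.6, 117.1]
tool_rot: [-3.138, 0.019, 0.138]
force: [1.4, 0.2, -0.4]
width: 60.0
```

Call:
arm_command(rot=[[0,0,0],[0,0,0],[0,0,0],[0,0,0],[0,0,0]], slide=[[0,0,38],[0,-15,38],[0,-38,0],[0,-38,0],[0,-38,0]], gripper=[60,60,60,60,60])

```text
clock: 7.92
eef_pos: [510.2, -168.1, 204.3]
tool_rot: [-3.136, 0.007, 0.151]
force: [0.9, 0.2, -1.0]
width: 59.9
```

Call:
arm_command(rot=[[0,0,0],[0,0,0],[0,0,0],[0,0,0],[0,0,0]], slide=[[0,-38,0],[0,-38,0],[0,-38,0],[0,-20,0],[0,0,0]], gripper=[60,60,60,60,60])

```text
clock: 8.33
eef_pos: [503.1, -326.0, 205.2]
tool_rot: [3.141, 0.009, 0.134]
force: [0.5, -1.0, -0.3]
width: 59.8
```

```bash
python3 - <<'E'
from h import *
im,d=get_image("top");im2,_=get_image("scene")
cv2.imwrite("pics/t3.png",cv2.resize(im[130:250,160:320][:,:,::-1],None,fx=5,fy=5,interpolation=cv2.INTER_CUBIC))
cv2.imwrite("pics/s3.png",cv2.resize(im2[:,:,::-1],(800,600)))
E
```

```text
(no output)
```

View pics/t3.png

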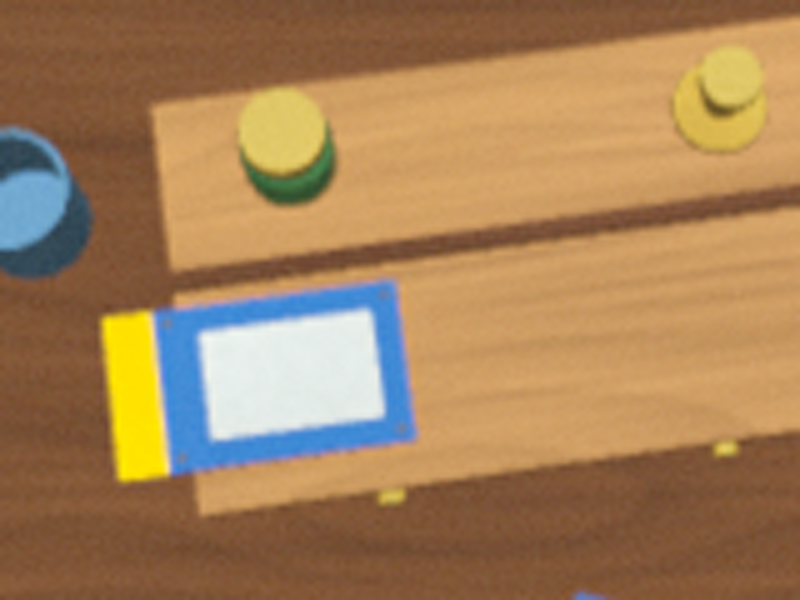

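View pics/s3.png

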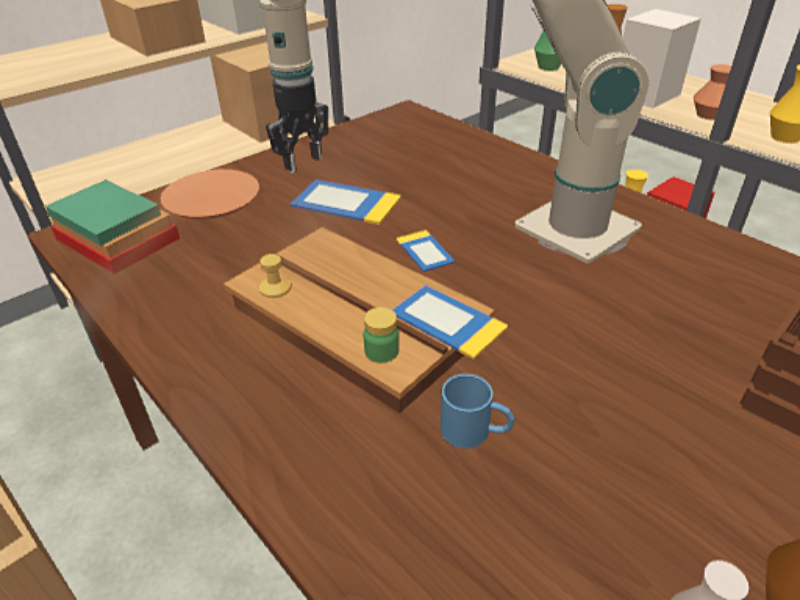

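The sign lies with its whole yellow band past the ledge end, and the arm is clear. In the top crop its corners are (102,318), (120,482), (415,440) and (396,282). I'll measure those before handing in.

```bash
python3 - <<'E'
from h import *
np.set_printoptions(precision=1,suppress=True)
c=get_calibration("top")
f=lambda L:(np.array(L)+.5)/5-.5+np.array([160,130])
P=ray(c,f([(102,318),(120,482),(415,440),(396,282)]),66);print(step(P),ang(P[2],P[1])-97.8,ang(P[3],P[0])-97.8,ang(P[1],P[0])-7.8)
print(step(ray(c,f([(152,104),(202,516)]),60)))
s=telemetry.read_state();print(s['force'],np.abs(s['qd']).max())
E
```

```text
[[  -2.6  264.8]
 [-104.2  264.5]
 [-103.8   85.8]
 [  -5.4   84.1]] 0.13927407897138266 -0.867530235872735 0.17446174775139411
[[ 130.9  220.5]
 [-130.6  218.7]]
[-0.7 -0.  -0.4] 0.05218813443848293
```

Overhang is about 45 mm (30 to 60 allowed), the sign is square to within about 1° and it sits inside the lane.

```bash
python3 -c "
from h import *
print(ctrl.finish_job())"
```

```text
the job is handed in; nothing more can be done
None
```

I pushed the blue sign along the ledge with two spread fingertips until its whole yellow band hung past the end. I then backed the fingers off, raised them clear and handed the job in at about 8.4 s of the 40 s allowed.

- **Overhang:** the last top-camera picture gives about 45 mm, between the 30 mm band and the 60 mm limit.
- **Squareness:** the leading end and front edge were within 0.2° of square with the ledge. The rear edge read 0.9° off, which is about the error of reading corners off the picture.
- **Position:** the sign lies about 26 mm inside the ledge's front and about 10 mm clear of the strip. It looks flat in the pictures; I did not measure its height.
- **Other objects:** the jar, candlestick and mug look unmoved.
- **Force:** while finding the ledge height, the fingertips pressed it once with about 47 N. Only the fingers touched, and pushing forces stayed under about 6 N.

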